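# Lock the calibration weight in its cam cradle

### The arm

A 6-joint arm with a two-finger parallel gripper is mounted at the origin on a cart in front of the work surface, level with it; the furniture and walls round the work are solid. World frame = base frame: x ahead of the robot, y to its left, z up, the work surface at z = 0. Lengths are in m, angles in rad, forces in N, time in s.
With the tool pointing down it reaches from about 0.375 to 0.975 m from the base axis. Payload 3.8 kg.
Tool frame: the origin (TCP) lies on the mounting face of the last link; the fingertips stand 166 mm ahead of it and the grasp point (between the pads) lies robot.grasp_offset ahead of it (robot.grasp_offset is the distance from the TCP to the grasp point, in m); z points along the fingers, y is the line along which they close (so a half turn about z gives the same grasp; the last joint's range is limited). The gripper opens to 88 mm and grips with 3 to 60 N. Pads are 18 mm wide; open, the fingers measure 123 mm over their backs; the gripper's body (75 mm by 187 mm) begins 45 mm behind the grasp point.
Start: joints at [-1.377, 0.264, 1.604, -0, 1.274, -0.037], TCP at [0.154, -0.657, 0.405] pointing down, gripper open.
Joint ranges: [-2.63, 2.63], [-0.94, 2.18], [0.31, 2.57], [-1.31, 4.45], [0, 2.66], [-2.55, 2.55]. Speed limits (rad/s): [2.57, 2.57, 3.14, 3.14, 3.14, 3.14].

### API

Orientations are given as a unit quaternion [x, y, z, w].
In Python, from rig import robot gives the robot as it stands. The module is installed in compiled form; this text tells all that it offers.
- The arm moves only by the tool jog_arm, never from a script. Its argument "steps" is a list that holds one entry, the list of rows, each a list of 5 numbers: the closure, from -1 (fully open) to 1 (shut), then the shift along the tool's x, y, z as a fraction of full scale, then the turn about the tool's z as a fraction of full scale. In form: [[[jaw, tx, ty, tz, spin], ...]]. A call has exactly 5 rows; each row is the pose to reach, as a shift and turn from the pose commanded when the call began, along the tool's axes at that moment, turning the shorter way round; what a row does not reach only later rows make up. Full scale, the value 1, is 80 mm for a shift and pi rad for a turn. A row lasts 1/12 s, in which the tool goes at most 41.7 mm and 7.16 degrees, less where a joint would pass 70% of its speed; a pose out of reach is approached as far as the arm can. A call with a number of a shift or a turn outside -1 to 1 is refused whole. A call with a gripper value outside its range is refused whole. The fingers move at their own pace and stop on an object; "squeeze" is the grip in N (left out, the last holds). Time passes only in rows, so rows that repeat a pose let the fingers close, or fill a call up. It gives the time, the measured TCP pose, the force, the opening and the grip force at its end, in the units of the state.
- robot.get_obs(): the state, without advancing time (a new reading comes with each control period).
- robot.get_image(name): name is "scene" or "top" or "wrist"; returns the picture (480x640x3 uint8, red, green, blue); there is no depth.
- robot.calibration(name): a dict with "K" (3x3 intrinsics, pixels), "k1" (the pictures are not rectified: a ray, as slopes to the right and down, at radius r is drawn at 1 + k1 r^2 times it, then the intrinsics apply), "R" (3x3) and "t" (3): a world point X has camera coordinates R X + t. Camera axes: x right, y down, z forward; pixel columns grow to the right and rows downward; lengths in m; the calibration is good to about 2 mm. A picture is of the moment at which its call begins: read the wrist's pose just before it. calibration takes no time and is no camera call; for the wrist camera it gives the pose at the moment of the call.
- robot.job_done(): hands the job in; it is judged then, once.
Trained networks look in the newest picture that a camera, given by its name, has taken for a name from the list of things; names that differ only in an ending like _2 or _b are one class to them, and where a whole thing is asked for, a point or a joint stands for the part that bears it (a point fixed in the world has none). Each returns a list of dicts, best first, with "p" (0 to 1); they miss things now and then, are a little off and sometimes report something else, mostly with a low value. They report only what shows in the picture. A call takes as long as a camera call. They do not tell look-alikes from the thing itself.
- robot.spot_in(camera, query): "xyz" ([x, y, z] in m, in the coordinates of the camera as it stood for that picture, good to about 4 mm: the middle of the surface that is visible of it).
The state is a dict: "time": time; "q": joint angles; "qvel": joint speeds; "joint_efforts": joint torques, N m; "position": TCP position; "ee_rot": TCP orientation; "ft_force": force on the tool from outside, world axes, zero at the start; "moment": the same for the moment, N m; "finger_gap": finger opening in m; "gripper_force": force on a finger pad.
Only numpy, scipy, OpenCV 4.12 (cv2) and the standard library are available. Lean on these libraries where they do the work, as an engineer would, in place of code of your own. Each camera call takes 0.05 s, during which the arm holds its last target. There are 200 camera calls.

### The job

Stand the brass calibration weight upright on the plate of its carrying cradle, in the nest between the steel V stop and the open rubber-faced jaw, and let go of it. Then turn the black knob clockwise (seen from above) by feel until its cam lets the sprung jaw drop into the notch and clamp the weight, and stop there: do not force the knob on past the notch, which pushes the jaw back out. Set the weight down gently, and leave the red marker and the white bush where they are.

Things in the scene. Friction and masses are not known exactly. Their poses are not given: they have to be found in the camera images.
- weight: Brass 200 g weight, loose, standing on the bench: body 32 mm in diameter and 29 mm high, with a grip knob 16 mm in diameter on top from 28 to 42 mm above its underside. Origin at the centre of its underside, z up.
- cradle: The cradle, fixed to the bench: aluminium base plate 80 (x) x 226 (y) x 8 mm. Origin on the bench under it, z up, its y axis running from the knob end to the V stop. Blue cam housing, 72 (x) x 80 (y) mm, around y = -60 mm, its top 34 mm above the bench. Nest at y = +65 mm; a jaw 34 mm wide, up to 29 mm above the bench, slides along +y to it; beyond it a 90 degree V stop, 28 mm high.
- nest (a point): Where the centre of the weight's underside rests once the jaw has pushed the weight home into the V: on the plate, 8 mm above the bench; axes as the cradle's. With the jaw open there are about 6 mm of free room from here towards the jaw (the cradle's -y) and none towards the V: set the weight down about 3 mm from this point towards the jaw. Nothing stands above 29 mm here.
- knob_bar (a point): Point on the knob's vertical axis, 59.5 mm above the bench, in its black grip bar: 14 mm thick (this point's x), 48 mm long (its y), from 41.5 to 69.5 mm above the bench, on a skirt 42 mm in diameter, top 42.5 mm. The bar is clamped on the cam shaft in whatever direction it was fitted (slips only at 4 N m), so its direction does not tell where the notch is.
- cam_axis (a point): Point on the knob's axis, fixed, 37 mm above the bench on the collar under the knob. The hidden cam must turn clockwise from above by 0.4 to 1.4 rad (unknown) until the jaw drops. Turning takes 0.1 to 0.2 N m; at the notch this falls away. 0.1 to 0.2 rad further the notch's far flank resists two to eight times as hard and pushes the jaw out again. The knob stays about where it is left.
- jaw_slide (a joint): Travel of the sprung jaw (m): 0 to 0.001 while the cam's round part holds it open; creeps up to 0.003 as the roller passes the notch's edge, then drops. Meets a weight in the V at 0.007 to 0.008 (stops near 0.009 if nothing is there) and presses it with 7 to 11 N. Lower again: pushed out by the far flank. The pin with a red band at the housing's outer end moves in with it.
- jaw: The sprung jaw: a steel block with a rubber face 30 x 16 mm that looks along the cradle's +y to the weight, the face 42 mm along the cradle's y from its origin while the jaw is open, centred 19.5 mm above the bench. Origin and axes coincide with the cradle's while the jaw is open and shift along +y with it.
- red_marker: Red-capped white marker pen, 14 x 140 x 17 mm, loose on the bench; a bystander. Origin at the centre of its underside, its length along y.
- bush: White plastic bush, 26 mm in diameter, 20 mm high, loose on the bench; a bystander. Origin at the centre of its underside.
Not all that is in view belongs to the job. Of the things that look like the weight, take the one that is farthest from the robot's base at the start.

How it is judged:
By the outcome, as a careful person would: the job done as asked, in the order asked, and still so for the second after the job is handed in, with the robot touching nothing.
It also fails if it takes over 61 s, if anything falls off the work surface, if the arm or the gripper's body presses on something with over 40 N, if the wrist force passes 120 N, or if a joint passes its speed limit or range.

## Working session

There is one attempt and no reset: what is moved stays moved. The work goes in short steps, Python scripts to look and compute and a tool call to move; the robot and the scene stay as the last step left them, time stands still between calls to the robot, and variables do not carry over. Pictures are saved under pics/ and viewed, at most 10 in all, crops included, and the job is handed in when it is done.

Besides the shell and the picture viewer there is one more tool, called after "Request:" by a JSON object that holds its "op" and its "data", one argument or row to a line. jog_arm: Moves the arm, as the interface text tells. Shift numbers are shares of 80 mm and turn numbers shares of pi rad, none past 1 either way. Its arguments: {"type":"object","properties":{"steps":{"type":"array"},"squeeze":{"type":"number"}},"required":["steps"]}

```bash
mkdir -p pics
cat > h.py <<'E'
import numpy as np,cv2
from rig import robot
def w(cam,x):
    c=robot.calibration(cam);return np.array(c["R"]).T@(np.array(x)-np.array(c["t"]))
def px(cam,X):
    c=robot.calibration(cam);p=np.array(c["R"])@np.array(X)+np.array(c["t"]);s=p[:2]/p[2];s=s*(1+c["k1"]*(s@s));K=np.array(c["K"]);return (K@[s[0],s[1],1])[:2]
def ray(cam,uv,z):
    c=robot.calibration(cam);K=np.array(c["K"]);d=(np.linalg.inv(K)@[uv[0],uv[1],1])[:2];s=d.copy()
    for _ in range(20): s=d/(1+c["k1"]*(s@s))
    R=np.array(c["R"]);o=-R.T@np.array(c["t"]);v=R.T@np.array([s[0],s[1],1]);return o+v*(z-o[2])/v[2]
def snap(cam,name,crop=None,f=1):
    im=robot.get_image(cam)[:,:,::-1]
    if crop: a,b,c,d=crop;im=im[b:d,a:c]
    cv2.imwrite("pics/"+name,cv2.resize(np.ascontiguousarray(im),None,fx=f,fy=f,interpolation=cv2.INTER_CUBIC))
E
python3 - <<'E'
from h import *
np.set_printoptions(precision=4,suppress=True)
print(robot.grasp_offset,robot.get_obs())
for cam in("top","scene"):
    snap(cam,cam+"1.png")
    c=robot.calibration(cam);print(cam,-np.array(c["R"]).T@c["t"])
    for q in("weight","cradle","knob_bar","jaw","bush","red_marker"):
        for d in robot.spot_in(cam,q): X=w(cam,d["xyz"]);print(cam,q,round(d["p"],2),X,px(cam,X))
E
```

```text
0.1473 {'time': 0.0, 'q': array([-1.3769,  0.2647,  1.6053,  0.    ,  1.2737, -0.0369]), 'qvel': array([ 0.0011, -0.0015, -0.0005,  0.0018,  0.0001, -0.0007]), 'joint_efforts': array([ -0.0037, -50.2108, -35.6873,   0.0728,   0.0295,  -0.0002]), 'position': array([ 0.1543, -0.6568,  0.4034]), 'ee_rot': array([ 0.9933,  0.1151, -0.0001, -0.0011]), 'ft_force': array([-0.1412,  0.1818,  0.4484]), 'moment': array([-0.0072,  0.0158, -0.0228]), 'gripper_force': 0.0, 'finger_gap': 0.08818803498353296}
top [ 0.4155 -0.0105  0.9492]
top weight 0.83 [ 0.3417 -0.1099  0.0262] [384.1431 365.8747]
top weight 0.76 [ 0.4316 -0.1161  0.0258] [387.4843 308.5822]
top cradle 0.58 [ 0.5866 -0.0749  0.0129] [359.7594 213.4507]
top knob_bar 0.74 [ 0.601  -0.1275  0.057 ] [395.0448 199.2223]
top knob_bar 0.3 [ 0.5834 -0.0746  0.0121] [359.5642 215.4794]
top jaw 0.6 [ 0.5835 -0.0436  0.0242] [340.8662 214.1407]
top bush 0.55 [0.6784 0.1552 0.0212] [219.9061 158.6988]
top bush 0.15 [ 0.5997 -0.1259  0.0541] [393.8589 200.4263]
top red_marker 0.98 [0.569  0.1288 0.0121] [235.2206 224.7167]
top red_marker 0.16 [0.6804 0.1538 0.021 ] [220.8012 157.5961]
scene [0.0182 0.4817 0.9107]
scene weight 0.72 [ 0.3341 -0.1139  0.0205] [416.5942 281.7008]
scene weight 0.7 [ 0.4255 -0.1125  0.0261] [381.6349 255.5922]
scene cradle 0.86 [ 0.5762 -0.0695  0.019 ] [315.3714 230.8803]
scene knob_bar 0.81 [ 0.5992 -0.122   0.0568] [324.6833 200.8954]
scene jaw 0.8 [ 0.578  -0.0366  0.0244] [303.9285 237.0398]
scene bush 0.47 [0.6753 0.1573 0.0189] [204.4988 264.8434]
scene red_marker 0.72 [0.5666 0.1059 0.0122] [258.0185 282.0878]
```

View pics/top1.png

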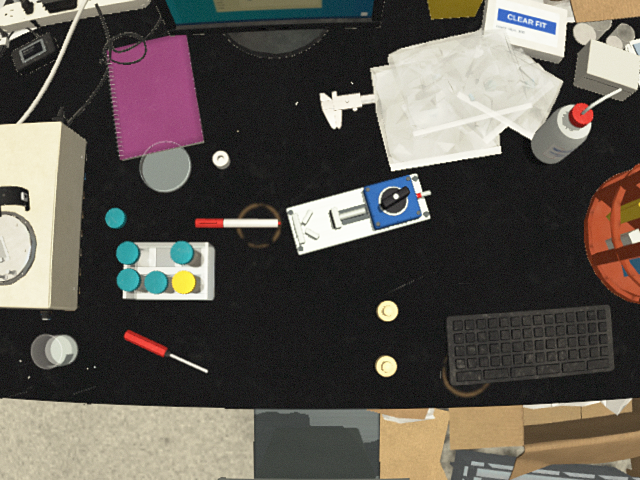

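Run:
```python
import cv2
im=cv2.imread("pics/top1.png")[130:400,190:450]
cv2.imwrite("pics/top1c.png",cv2.resize(im,None,fx=2.2,fy=2.2,interpolation=cv2.INTER_CUBIC))
```

```text
(no output)
```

View pics/top1c.png

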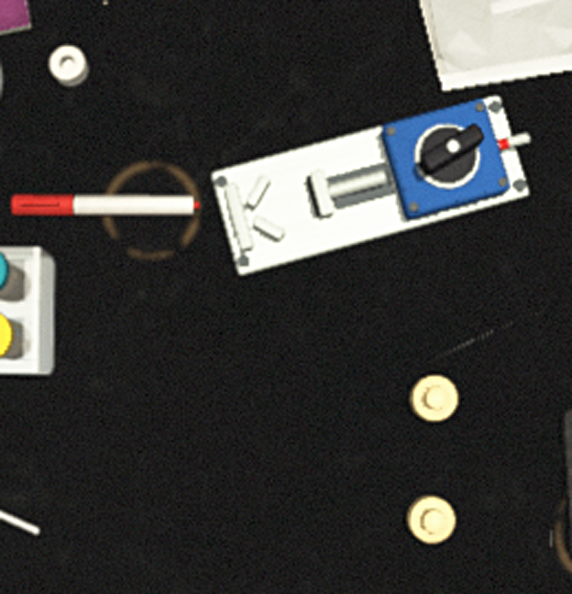

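Two look-alike weights show in the top view, at (387,310) and (386,366). The base lies below the picture's lower edge, so (387,310) at x≈0.43 is about 0.445 m away against 0.36 m. That one is the farther, so it is the weight to take. The cradle's V is on the left near (307,222), the knob at (394,199), and the bar runs from lower left to upper right.

Run:
```python
from h import *
np.set_printoptions(precision=4,suppress=True)
C=lambda u,v:(u/2.2+190,v/2.2+130)
P=[ray("top",C(*p),.008)[:2] for p in((215,172),(498,97),(528,193),(240,274))]
print(P,"len",np.linalg.norm(P[0]-P[1]),np.linalg.norm(P[3]-P[2]),"wid",np.linalg.norm(P[0]-P[3]),np.linalg.norm(P[1]-P[2]))
c=np.mean(P,0);d=(P[0]+P[3]-P[1]-P[2]);d/=np.linalg.norm(d);print("c",c,"ydir",d,"cradle yaw deg",np.degrees(np.arctan2(-d[0],d[1])))
print("nest",c+.065*d,"knob",c-.06*d)
print("weight",ray("top",C(435,397),.042),"other",ray("top",C(433,519),.042))
print("knob px",ray("top",C(453,147),.0695))
a,b=ray("top",C(481,131),.0695),ray("top",C(421,168),.0695);v=a-b;print("bar",np.degrees(np.arctan2(v[1],v[0])),np.linalg.norm(v),(a+b)/2)
```

```text
[array([0.5968, 0.043 ]), array([ 0.6539, -0.1708]), array([ 0.5801, -0.1912]), array([0.52  , 0.0242])] len 0.22128490637094891 0.22362380958318911 wid 0.07898167019173297 0.07658684995909223
c [ 0.5877 -0.0737] ydir [-0.2635  0.9647] cradle yaw deg 15.279150721338016
nest [ 0.5706 -0.011 ] knob [ 0.6035 -0.1316]
weight [ 0.4284 -0.1146  0.042 ] other [ 0.3428 -0.1123  0.042 ]
knob px [ 0.6022 -0.1273  0.0695]
bar -58.37083648809304 0.05047167435432763 [ 0.6005 -0.1259  0.0695]
```

Request:
{"op": "jog_arm", "data": {
  "steps": [
    [[-1,0.16,-0.19,0,0],[-1,0.33,-0.39,0,0],[-1,0.49,-0.58,0,0],[-1,0.65,-0.77,0,0],[-1,0.82,-0.97,0,0]]
  ]
}}

```text
time: 1.12
position: [0.2007, -0.5658, 0.4048]
ee_rot: [0.993, 0.115, -0.0, 0.0]
ft_force: [-0.8, 0.5, -0.5]
finger_gap: 0.0877
gripper_force: 0.0
```

Request:
{"op": "jog_arm", "data": {
  "steps": [
    [[-1,0.16,-0.19,0,0],[-1,0.33,-0.39,0,0],[-1,0.49,-0.58,0,0],[-1,0.65,-0.77,0,0],[-1,0.82,-0.97,0,0]]
  ]
}}

```text
time: 1.53
position: [0.2469, -0.4752, 0.4049]
ee_rot: [0.993, 0.115, 0.0, 0.0]
ft_force: [0.7, 0.2, 1.3]
finger_gap: 0.0881
gripper_force: 0.0
```

Request:
{"op": "jog_arm", "data": {
  "steps": [
    [[-1,0.16,-0.19,0,0],[-1,0.33,-0.39,0,0],[-1,0.49,-0.58,0,0],[-1,0.65,-0.77,0,0],[-1,0.82,-0.97,0,0]]
  ]
}}

```text
time: 1.95
position: [0.293, -0.3846, 0.405]
ee_rot: [0.993, 0.115, 0.0, 0.0]
ft_force: [1.0, 0.2, 0.5]
finger_gap: 0.0878
gripper_force: 0.0
```

Request:
{"op": "jog_arm", "data": {
  "steps": [
    [[-1,0.16,-0.19,0,0],[-1,0.33,-0.39,0,0],[-1,0.49,-0.58,0,0],[-1,0.65,-0.77,0,0],[-1,0.82,-0.97,0,0]]
  ]
}}

```text
time: 2.37
position: [0.3391, -0.294, 0.405]
ee_rot: [0.993, 0.115, 0.0, 0.0]
ft_force: [0.8, -0.5, -0.2]
finger_gap: 0.0884
gripper_force: 0.0
```

Request:
{"op": "jog_arm", "data": {
  "steps": [
    [[-1,0.16,-0.19,0,0],[-1,0.33,-0.39,0,0],[-1,0.49,-0.58,0,0],[-1,0.65,-0.77,0,0],[-1,0.82,-0.97,0,0]]
  ]
}}

```text
time: 2.78
position: [0.3852, -0.2035, 0.4051]
ee_rot: [0.993, 0.115, 0.0, 0.0]
ft_force: [0.1, 0.5, -0.3]
finger_gap: 0.0882
gripper_force: 0.0
```

Request:
{"op": "jog_arm", "data": {
  "steps": [
    [[-1,0.16,-0.19,0.2,0],[-1,0.33,-0.39,0.4,0],[-1,0.49,-0.58,0.6,0],[-1,0.65,-0.77,0.8,0],[-1,0.82,-0.97,0.9,0]]
  ]
}}

```text
time: 3.2
position: [0.4306, -0.1126, 0.331]
ee_rot: [0.993, 0.115, -0.001, -0.0]
ft_force: [-1.1, 0.5, -0.5]
finger_gap: 0.0882
gripper_force: 0.0
```

Run:
```python
from h import *
np.set_printoptions(precision=4,suppress=True)
snap("wrist","w1.png")
c=robot.calibration("wrist");print("cam",-np.array(c["R"]).T@c["t"],robot.get_obs()["position"])
for q in("weight","knob_bar","jaw","cradle"):
    for d in robot.spot_in("wrist",q): X=w("wrist",d["xyz"]);print(q,round(d["p"],2),X,px("wrist",X))
```

```text
cam [ 0.505  -0.0934  0.3103] [ 0.4313 -0.1105  0.33  ]
weight 0.91 [ 0.4348 -0.1196  0.0231] [333.4791 223.6133]
weight 0.72 [ 0.3433 -0.1103  0.0241] [296.6253 324.0177]
knob_bar 0.97 [ 0.5834 -0.1325  0.0483] [409.7021  12.1027]
jaw 0.77 [ 0.5702 -0.038   0.0318] [258.1794   4.745 ]
cradle 0.59 [ 0.5695 -0.0756  0.0106] [313.1753  28.1156]
```

View pics/w1.png

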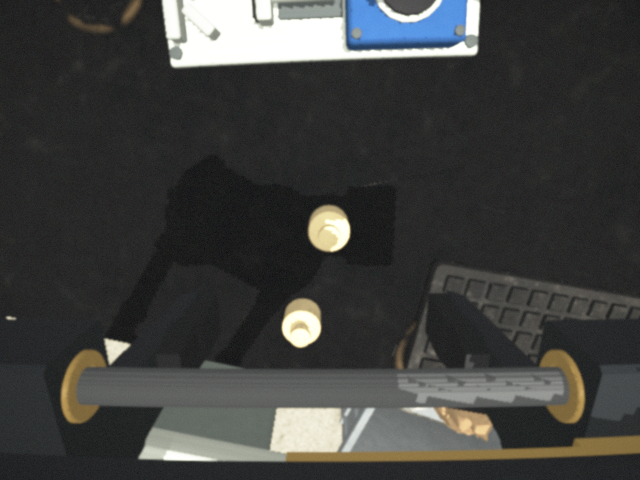

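The wrist view shows the weight I want at (330,228), its grip knob near (327,236), and the nearer look-alike at (301,325). The cradle's near long edge runs from (172,67) to (477,53).

Run:
```python
from h import *
np.set_printoptions(precision=4,suppress=True)
im=cv2.imread("pics/w1.png")[195:265,295:365]
cv2.imwrite("pics/w1c.png",cv2.resize(im,None,fx=7,fy=7,interpolation=cv2.INTER_CUBIC))
m=(cv2.cvtColor(im,cv2.COLOR_BGR2GRAY)>90).astype(np.uint8)
n,_,s,ce=cv2.connectedComponentsWithStats(m);print(s,ce)
print(ray("wrist",(327.5,236),.042),ray("wrist",(172,67),.008),ray("wrist",(477,53),.008))
```

```text
[[   0    0   70   70 3282]
 [  13   10   43   47 1618]] [[34.9086 35.0555]
 [33.6712 33.3733]]
[ 0.4298 -0.1192  0.042 ] [0.5212 0.0212 0.008 ] [ 0.5827 -0.1966  0.008 ]
```

View pics/w1c.png

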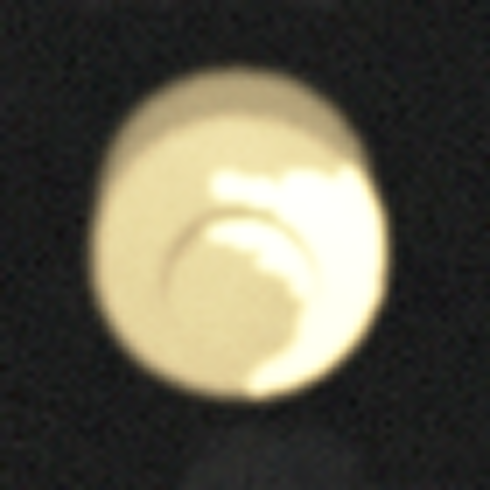

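Request:
{"op": "jog_arm", "data": {
  "steps": [
    [[0,-0.02,0.04,0.2,0],[0,-0.04,0.08,0.45,0],[0,-0.04,0.08,0.7,0],[0,-0.04,0.08,0.9,0],[0,-0.04,0.08,0.95,0]]
  ],
  "squeeze": 20
}}

```text
time: 3.87
position: [0.4282, -0.1216, 0.2551]
ee_rot: [0.993, 0.114, -0.001, -0.0]
ft_force: [-0.2, 0.4, -0.2]
finger_gap: 0.057
gripper_force: 0.0
```

Run:
```python
from h import *
np.set_printoptions(precision=4,suppress=True)
snap("wrist","w2.png",(190,240,470,480),2)
o=robot.get_obs();print(o["position"],o["finger_gap"])
for q in(.197,.19): print(px("wrist",[*o["position"][:2],.042]))
for d in robot.spot_in("wrist","weight"): print(d["p"],w("wrist",d["xyz"]))
```

```text
[ 0.4284 -0.1215  0.2554] 0.052637272881964604
[322.0699 270.3628]
[322.0699 270.3628]
0.97 [ 0.4355 -0.1165  0.025 ]
0.9 [ 0.3518 -0.1137  0.0184]
```

View pics/w2.png

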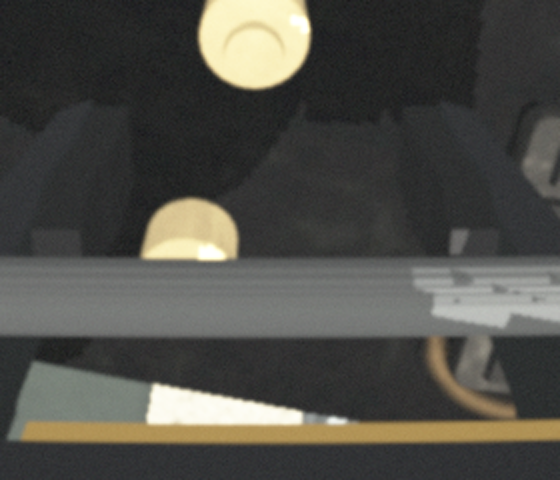

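The weight's knob shows at about (317,267) in the wrist picture, and the tool axis projects to (322,270). That is about 2 mm off towards +y, so I correct for it while descending.

Request:
{"op": "jog_arm", "data": {
  "steps": [
    [[0,0.02,-0.03,0.2,0],[0,0.02,-0.03,0.4,0],[0,0.02,-0.03,0.6,0],[0,0.02,-0.03,0.7,0],[0,0.02,-0.03,0.71,0]]
  ]
}}

```text
time: 4.38
position: [0.4302, -0.1183, 0.1996]
ee_rot: [0.993, 0.115, -0.001, -0.0]
ft_force: [-0.8, 0.5, 0.4]
finger_gap: 0.0442
gripper_force: 0.0
```

Request:
{"op": "jog_arm", "data": {
  "steps": [
    [[1,0,0,0,0],[1,0,0,0,0],[1,0,0,0,0],[1,0,0,0,0],[1,0,0,0,0]]
  ]
}}

```text
time: 4.8
position: [0.4308, -0.1181, 0.2007]
ee_rot: [0.993, 0.115, 0.001, 0.0]
ft_force: [-0.5, 1.8, 2.4]
finger_gap: 0.0143
gripper_force: 20.0
```

Run:
```python
from h import *
for i in range(3):
    o=robot.get_obs();print(o["position"],o["finger_gap"],o["gripper_force"],o["ft_force"]);
    if i<1: snap("wrist","w3.png")
    if i==1: snap("scene","s3.png",(330,190,450,290),5)
```

```text
[ 0.43079627 -0.11808917  0.20067716] 0.01431999331035123 20.02028575690929 [-0.51685844  1.75010065  2.44967237]
[ 0.43082183 -0.11805459  0.20068258] 0.013996567363213015 20.000766166776884 [-0.76332872  1.82011241  3.98994581]
[ 0.43085995 -0.11805584  0.20065818] 0.014218993434817105 20.000530899851583 [-0.90324966  1.38010978  3.99187271]
```

View pics/s3.png

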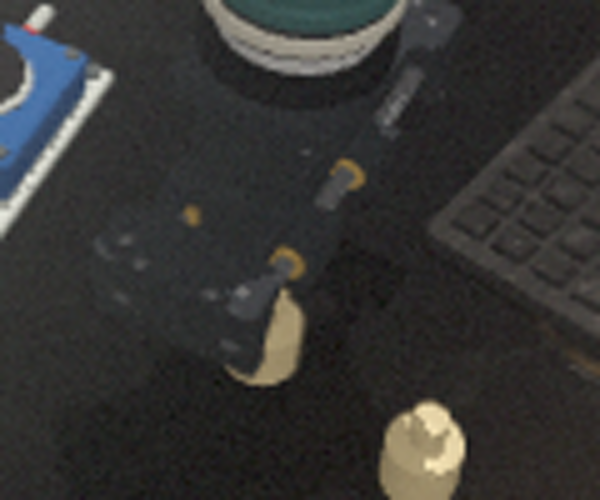

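The fingers seem to hold the knob's rounded rim: the opening reads 14 mm on a 16 mm knob, with an upward force. I reopen, go 3 mm lower and grip again.

Request:
{"op": "jog_arm", "data": {
  "steps": [
    [[0,0,0,0,0],[0,0,0,0,0],[0,0,0,0.03,0],[0,0,0,0.04,0],[0,0,0,0.04,0]]
  ]
}}

```text
time: 5.32
position: [0.4301, -0.118, 0.1961]
ee_rot: [0.993, 0.115, -0.001, -0.0]
ft_force: [1.0, 0.2, -0.1]
finger_gap: 0.0436
gripper_force: 0.0
```

Request:
{"op": "jog_arm", "data": {
  "steps": [
    [[1,0,0,0,0],[1,0,0,0,0],[1,0,0,0,0],[1,0,0,0,0],[1,0,0,0,0]]
  ]
}}

```text
time: 5.73
position: [0.4304, -0.118, 0.1967]
ee_rot: [0.993, 0.115, -0.0, -0.0]
ft_force: [-0.6, 0.7, -1.3]
finger_gap: 0.0142
gripper_force: 20.0
```

Request:
{"op": "jog_arm", "data": {
  "steps": [
    [[1,0,0,-0.06,0],[1,0,0,-0.2,0],[1,0,0,-0.4,0],[1,0,0,-0.6,0],[1,0,0,-0.75,0]]
  ]
}}

```text
time: 6.15
position: [0.4304, -0.1181, 0.2577]
ee_rot: [0.993, 0.115, 0.0, 0.0]
ft_force: [0.6, -0.5, -1.6]
finger_gap: 0.0141
gripper_force: 20.0
```

Request:
{"op": "jog_arm", "data": {
  "steps": [
    [[1,0.15,-0.06,0,0],[1,0.35,-0.15,0,0],[1,0.6,-0.26,0,0],[1,0.8,-0.34,0,0],[1,1,-0.43,0,0]]
  ]
}}

```text
time: 6.57
position: [0.5013, -0.0652, 0.2559]
ee_rot: [0.993, 0.115, -0.0, -0.0]
ft_force: [0.1, 1.2, -2.9]
finger_gap: 0.0141
gripper_force: 20.0
```

Request:
{"op": "jog_arm", "data": {
  "steps": [
    [[1,0.25,-0.1,0,0],[1,0.5,-0.21,0,0],[1,0.75,-0.32,0,0],[1,0.95,-0.41,0,0],[1,1,-0.43,0,0]]
  ]
}}

```text
time: 6.98
position: [0.5725, -0.0125, 0.256]
ee_rot: [0.993, 0.116, 0.001, -0.0]
ft_force: [-0.5, -0.9, -2.3]
finger_gap: 0.0142
gripper_force: 20.0
```

Run:
```python
from h import *
np.set_printoptions(precision=4,suppress=True)
snap("wrist","w4.png")
o=robot.get_obs();print(o["position"],o["finger_gap"],o["gripper_force"],o["q"])
for q in("cradle","jaw","weight","knob_bar"):
    for d in robot.spot_in("wrist",q): X=w("wrist",d["xyz"]);print(q,round(d["p"],2),X,px("wrist",X))
```

```text
[ 0.5719 -0.0129  0.2559] 0.014280734933180354 19.999748604604974 [-0.0662  0.2088  1.9655  0.0005  0.9672  1.2717]
jaw 0.92 [ 0.5814 -0.0473  0.0273] [382.2082 255.3984]
weight 0.96 [ 0.5749 -0.0159  0.0856] [327.506  296.7501]
knob_bar 0.82 [ 0.5979 -0.127   0.066 ] [557.3532 283.6965]
```

View pics/w4.png

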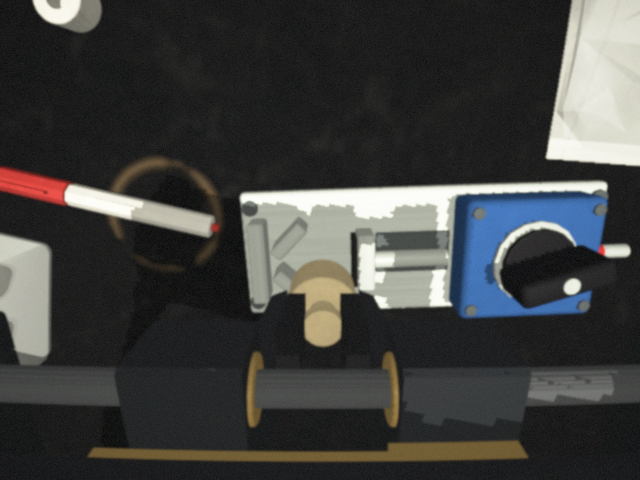

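In the wrist view the weight is held over the nest at about (322,300). The jaw block's face is near (356,262), the V arms at (290,238) and (285,275), and the plate's far corners at (241,193) and (606,182).

```bash
python3 - <<'E'
from h import *
np.set_printoptions(precision=4,suppress=True)
r=lambda u,v,z:ray("wrist",(u,v),z)[:2]
A,B=r(241,193,.008),r(606,182,.008)
d=A-B;L=np.linalg.norm(d);d/=L;n=np.array([d[1],-d[0]])  # n=cradle +x
print("A",A,"B",B,L,"yaw",np.degrees(np.arctan2(-d[0],d[1])))
c=(A+B)/2-.04*n;print("c",c)
print("nest",c+.065*d,"knob",c-.06*d)
H=[r(*p,.034) for p in((457,196),(603,192),(604,311),(459,318))]
h=np.mean(H,0);print("housing",h,np.linalg.norm(H[0]-H[1]),np.linalg.norm(H[0]-H[3]),"c from it",h+.06*d)
for p in((358,230),(358,291)): print("jaw top front corner",r(*p,.029))
J=(r(358,230,.029)+r(358,291,.029))/2;print("jaw c+.041",J, (J-c)@d,(J-c)@n)
print("knobtop",r(572,287,.0695), "pred TCP", px("wrist",[.5719,-.0129,.088]))
print("bodytop weight px", px("wrist",[.5719,-.0129,.102]))
e=[r(490+0,0+285,.0695)]
a,b=r(505,284,.0695),r(612,268,.0695);v=b-a;print("bar",np.degrees(np.arctan2(v[1],v[0])))
E
python3 - <<'E'
import cv2
im=cv2.imread("pics/w4.png")[170:330,230:430]
cv2.imwrite("pics/w4c.png",cv2.resize(im,None,fx=4,fy=3.75,interpolation=cv2.INTER_CUBIC))
E
```

```text
A [0.5938 0.0408] B [ 0.6521 -0.1741] 0.22267615216371278 yaw 15.187282450882877
c [ 0.5843 -0.0771]
nest [ 0.5673 -0.0144] knob [ 0.6001 -0.135 ]
housing [ 0.6011 -0.1301] 0.08115716261090432 0.07351856081042378 c from it [ 0.5854 -0.0722]
jaw top front corner [ 0.5927 -0.0302]
jaw top front corner [ 0.5566 -0.0398]
jaw c+.041 [ 0.5746 -0.035 ] 0.0432039453616815 0.0016852119151920203
knobtop [ 0.5988 -0.1323] pred TCP [318.5516 303.3011]
bodytop weight px [318.2235 319.2272]
bar -68.09394521181176
```

Request:
{"op": "jog_arm", "data": {
  "steps": [
    [[1,-0.01,0.01,0.1,0],[1,-0.03,0.015,0.2,0],[1,-0.03,0.015,0.3,0],[1,-0.03,0.015,0.33,0],[1,-0.03,0.015,0.33,0]]
  ]
}}

```text
time: 7.65
position: [0.5673, -0.0164, 0.2286]
ee_rot: [0.993, 0.115, -0.002, -0.0]
ft_force: [0.6, -0.5, -2.1]
finger_gap: 0.0141
gripper_force: 20.0
```

Run:
```python
from h import *
np.set_printoptions(precision=4,suppress=True)
im=robot.get_image("wrist")[:,:,::-1]
o=robot.get_obs();P=o["position"];print(P)
b=np.ascontiguousarray(im[190:350,220:430])
M=cv2.resize(b,None,fx=3.8,fy=3.7,interpolation=cv2.INTER_CUBIC)
mk=lambda X,col:cv2.circle(M,tuple(((px("wrist",X)-[220,190])*[3.8,3.7]).astype(int).tolist()),3,col,-1)
d=np.array([-.262,.965]);n=np.array([.965,.262]);c=np.array([.5855,-.0745])
for s in(-1,1):
    mk([*(c+.041*d+s*.017*n),.029],(0,0,255)); mk([*(c+.113*d+s*.04*n),.008],(0,255,0))
for t in np.linspace(0,2*np.pi,40): mk([*(P[:2]+.016*np.array([np.cos(t),np.sin(t)])),P[2]-.1961],(255,0,255))
mk([*(c+.065*d),.008],(255,0,0))
cv2.imwrite("pics/w5.png",M)
```

```text
[ 0.5678 -0.0164  0.2294]
```

View pics/w5.png

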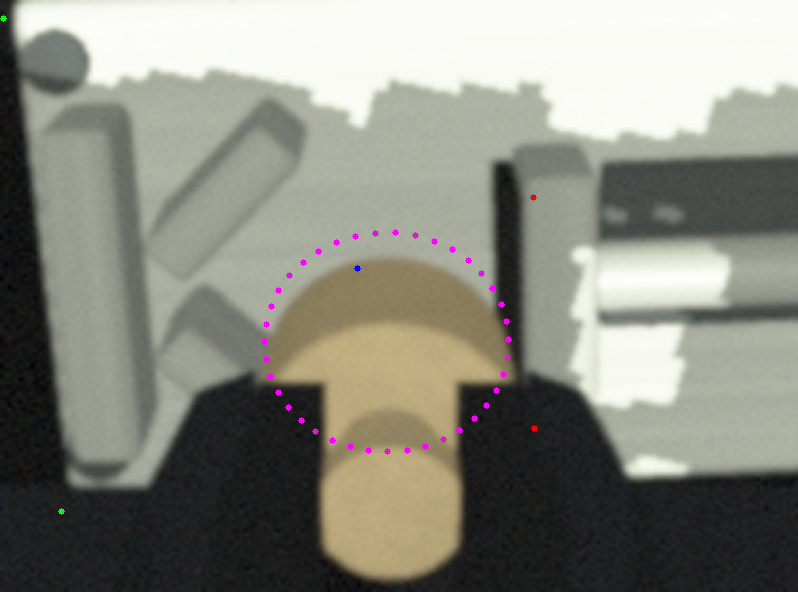

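```bash
cat > m.py <<'E'
from h import *
np.set_printoptions(precision=4,suppress=True)
P=robot.get_obs()["position"];zb=P[2]-.1964
r=lambda u,v,z:ray("wrist",(220+u/3.8,190+v/3.7),z)[:2]
d=np.array([-.262,.965]);n=np.array([.965,.262])
tx=np.array([.9734,.2287]);ty=np.array([.2287,-.9734])
cw=r(389,258,zb)-.016*tx;ct=r(389,322,zb+.029)-.016*tx
print("P",P,"weight from bottom edge",cw,"from top edge",ct)
V=r(171,291,.028);N1=V-.0226*d
print("V arm pts",[r(*p,.028) for p in((182,280),(298,162),(265,125),(150,245))])
print("nest from V",N1)
J=r(523,180,.029)-.017*n;print("jaw front mid",J,"nest from jaw(.041)",J+.024*d,"face gap to V nest", (N1-J)@d)
a=np.array([r(15,0,.008),r(70,487,.008)]);print("plate end line: nest y-coord of end minus nest", (a.mean(0)-N1)@d, (a.mean(0)-J)@d, "expect .048,.072")
for X in(N1,J+.024*d):
    t=X-.003*d;e=t-(cw+ct)/2;print("move tool x,y mm",1000*e@tx,1000*e@ty)
E
python3 m.py
```

```text
P [ 0.5678 -0.0164  0.2294] weight from bottom edge [ 0.5643 -0.0175] from top edge [ 0.567  -0.0169]
V arm pts [array([0.5688, 0.0118]), array([0.5887, 0.0003]), array([0.5927, 0.0055]), array([0.5728, 0.0169])]
nest from V [ 0.5728 -0.0088]
jaw front mid [ 0.5768 -0.033 ] nest from jaw(.041) [ 0.5705 -0.0099] face gap to V nest 0.024386320394379876
plate end line: nest y-coord of end minus nest 0.04445907263892177 0.06884539303330164 expect .048,.072
move tool x,y mm 8.901968010317464 -3.524247457746982
move tool x,y mm 6.488622848462246 -3.0516393776188235
```

The weight's lower edge at crop (389,258) is low. The V axis runs at about y≈290 in the crop, and the jaw's top corner is at (523,180). So the weight has to go about 8 mm along +x and 3 mm towards the V, still above everything at this height.

Request:
{"op": "jog_arm", "data": {
  "steps": [
    [[1,0.03,-0.01,0,0],[1,0.06,-0.03,0,0],[1,0.095,-0.042,0,0],[1,0.095,-0.042,0,0],[1,0.095,-0.042,0,0]]
  ]
}}

```text
time: 8.12
position: [0.5754, -0.011, 0.2307]
ee_rot: [0.993, 0.115, 0.0, 0.0]
ft_force: [-1.1, 0.7, -1.8]
finger_gap: 0.0147
gripper_force: 20.0
```

Run:
```python
from h import *
im=robot.get_image("wrist")[:,:,::-1]
o=robot.get_obs();P=o["position"];print(P,o["ft_force"])
M=cv2.resize(np.ascontiguousarray(im[190:350,220:430]),None,fx=3.8,fy=3.7,interpolation=cv2.INTER_CUBIC)
cv2.imwrite("pics/w6.png",M)
```

```text
[ 0.57522113 -0.01104275  0.23053464] [-0.24122303 -0.55928997 -1.89878167]
```

View pics/w6.png

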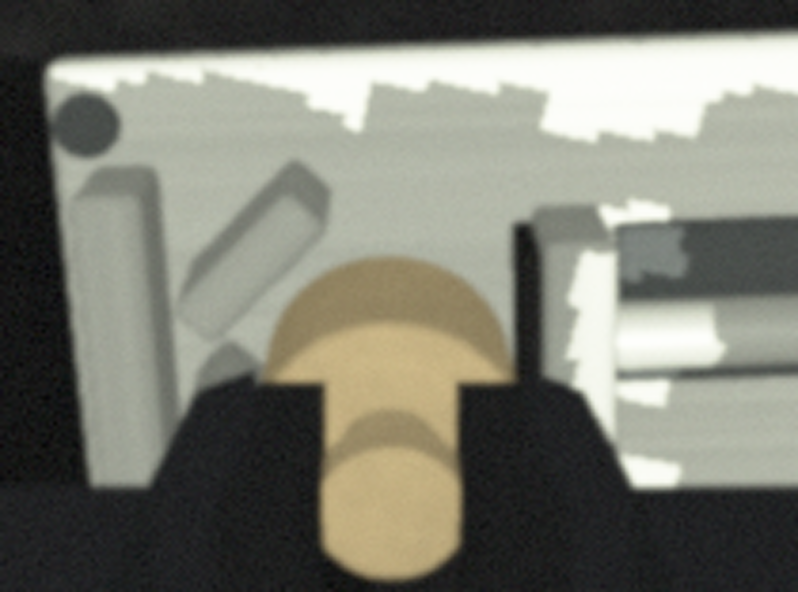

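The view now shows the weight centred at crop x≈388. The V vertex is at about (199,351) and the jaw front at 542, so the weight is about 2.7 mm from home towards the jaw and within 1 mm across. I lower it.

Request:
{"op": "jog_arm", "data": {
  "steps": [
    [[1,0,0,0.06,0],[1,0,0,0.13,0],[1,0,0,0.2,0],[1,0,0,0.25,0],[1,0,0,0.27,0]]
  ]
}}

```text
time: 8.58
position: [0.5743, -0.0112, 0.2073]
ee_rot: [0.993, 0.115, -0.001, -0.0]
ft_force: [0.9, 0.1, -2.4]
finger_gap: 0.0141
gripper_force: 20.0
```

Request:
{"op": "jog_arm", "data": {
  "steps": [
    [[1,0,0,0.007,0],[1,0,0,0.014,0],[1,0,0,0.02,0],[1,0,0,0.027,0],[1,0,0,0.027,0]]
  ]
}}

```text
time: 9.0
position: [0.5751, -0.0112, 0.2067]
ee_rot: [0.993, 0.115, 0.0, 0.0]
ft_force: [-0.5, 0.3, -1.6]
finger_gap: 0.0145
gripper_force: 20.0
```

Request:
{"op": "jog_arm", "data": {
  "steps": [
    [[1,0,0,0.005,0],[1,0,0,0.01,0],[1,0,0,0.015,0],[1,0,0,0.015,0],[1,0,0,0.015,0]]
  ]
}}

```text
time: 9.42
position: [0.575, -0.0112, 0.2054]
ee_rot: [0.993, 0.115, 0.0, 0.0]
ft_force: [-0.1, 0.0, -1.6]
finger_gap: 0.0145
gripper_force: 20.0
```

Run:
```python
from h import *
o=robot.get_obs();print(o["position"],o["ft_force"],o["moment"])
```

```text
[ 0.57499647 -0.01120056  0.20535149] [-0.06727038  0.03306391 -1.58084457] [ 0.04423722 -0.02125309  0.07211418]
```

Request:
{"op": "jog_arm", "data": {
  "steps": [
    [[1,0,0,0.004,0],[1,0,0,0.008,0],[1,0,0,0.012,0],[1,0,0,0.012,0],[1,0,0,0.012,0]]
  ]
}}

```text
time: 9.83
position: [0.5751, -0.0111, 0.2047]
ee_rot: [0.993, 0.115, 0.0, -0.0]
ft_force: [-0.5, 0.7, 1.5]
finger_gap: 0.0145
gripper_force: 20.0
```

Contact shows at the expected height (+3 N, plate level). I release and lift.

Request:
{"op": "jog_arm", "data": {
  "steps": [
    [[0.2,0,0,0,0],[0.2,0,0,0,0],[0.2,0,0,0,0],[0.2,0,0,-0.03,0],[0.2,0,0,-0.06,0]]
  ]
}}

```text
time: 10.25
position: [0.575, -0.0112, 0.2092]
ee_rot: [0.993, 0.115, -0.0, -0.0]
ft_force: [-0.3, -0.2, 0.1]
finger_gap: 0.0354
gripper_force: 0.0
```

Request:
{"op": "jog_arm", "data": {
  "steps": [
    [[0,0,0,-0.2,0],[0,0,0,-0.4,0],[0,0,0,-0.6,0],[0,0,0,-0.8,0],[0,0,0,-0.9,0]]
  ]
}}

```text
time: 10.67
position: [0.5758, -0.0113, 0.2837]
ee_rot: [0.993, 0.115, 0.002, 0.0]
ft_force: [-0.2, 0.2, 0.4]
finger_gap: 0.0439
gripper_force: 0.0
```

Run:
```python
from h import *
np.set_printoptions(precision=4,suppress=True)
snap("wrist","w7.png")
o=robot.get_obs();print(o["position"],o["finger_gap"],o["q"],o["ft_force"],o["moment"])
for q in("weight","jaw","knob_bar"):
  for cam in("wrist","top"):
    if cam=="top" and q=="weight": robot.get_image("top")
    for d in robot.spot_in(cam,q): X=w(cam,d["xyz"]);print(cam,q,round(d["p"],2),X,px(cam,X))
im=cv2.imread("pics/w7.png");g=im.max(2)
# dark bar region on blue housing
m=(g<45).astype(np.uint8);m[:, :400]=0;m[350:]=0
n,_,s,ce=cv2.connectedComponentsWithStats(m)
for i in range(1,n):
    if s[i,4]>300: print(s[i],ce[i])
```

```text
[ 0.5763 -0.0113  0.2848] 0.044444163386871814 [-0.0628  0.1816  1.9375  0.      1.017   1.2772] [0.1838 0.8966 0.1649] [ 0.0002 -0.007  -0.0034]
wrist weight 0.96 [ 0.5799 -0.0159  0.0332] [329.6699 247.4738]
top weight 0.72 [ 0.3383 -0.114   0.0258] [386.7891 367.9882]
top weight 0.57 [0.6788 0.152  0.022 ] [221.7482 158.3132]
top weight 0.56 [ 0.5661 -0.0145  0.034 ] [322.8713 223.8951]
wrist jaw 0.69 [ 0.5854 -0.0407  0.0236] [370.0149 240.8669]
top jaw 0.64 [ 0.5791 -0.0396  0.0249] [338.4225 216.7706]
wrist knob_bar 0.58 [ 0.6039 -0.1219  0.0592] [524.6709 259.9264]
top knob_bar 0.82 [ 0.6005 -0.1341  0.0443] [398.2124 201.1334]
[  400     0   240   350 47142] [508.2881 183.9629]
```

Request:
{"op": "jog_arm", "data": {
  "steps": [
    [[0,0,0.15,0,-0.039],[0,0,0.3,0,-0.078],[0,0,0.45,0,-0.117],[0,0,0.6,0,-0.156],[0,0,0.76,0,-0.195]]
  ]
}}

```text
time: 11.48
position: [0.5887, -0.0707, 0.2802]
ee_rot: [0.911, 0.412, -0.001, -0.0]
ft_force: [0.1, -0.1, -1.2]
finger_gap: 0.0441
gripper_force: 0.0
```

Request:
{"op": "jog_arm", "data": {
  "steps": [
    [[0,-0.09,0.12,0,-0.039],[0,-0.17,0.25,0,-0.078],[0,-0.26,0.37,0,-0.117],[0,-0.35,0.5,0,-0.156],[0,-0.43,0.62,0,-0.195]]
  ]
}}

```text
time: 11.9
position: [0.6029, -0.1297, 0.2802]
ee_rot: [0.745, 0.668, -0.0, -0.001]
ft_force: [0.4, 0.1, -0.2]
finger_gap: 0.044
gripper_force: 0.0
```

Request:
{"op": "jog_arm", "data": {
  "steps": [
    [[0,0,0,0,-0.039],[0,0,0,0,-0.078],[0,0,0,0,-0.117],[0,0,0,0,-0.156],[0,0,0,0,-0.195]]
  ]
}}

```text
time: 12.32
position: [0.6028, -0.1291, 0.2801]
ee_rot: [0.509, 0.861, -0.0, -0.001]
ft_force: [1.2, -0.1, 0.2]
finger_gap: 0.0438
gripper_force: 0.0
```

Run:
```python
from h import *
np.set_printoptions(precision=4,suppress=True)
im=robot.get_image("wrist")[:,:,::-1].copy()
cv2.imwrite("pics/w8raw.png",im)
o=robot.get_obs();P=o["position"];print(P,o["ee_rot"],o["finger_gap"],o["q"])
for d in robot.spot_in("wrist","knob_bar"): X=w("wrist",d["xyz"]);print(round(d["p"],2),X,px("wrist",X))
p=px("wrist",[*P[:2],.0695]);print("tcp axis px",p)
cv2.circle(im,tuple(p.astype(int).tolist()),2,(0,255,0),-1)
cv2.imwrite("pics/w8.png",cv2.resize(im[120:420,160:520],None,fx=2,fy=2,interpolation=cv2.INTER_CUBIC))
```

```text
[ 0.6028 -0.1291  0.2801] [ 0.5062  0.8624 -0.0003 -0.0009] 0.04399426846515453 [-0.2513  0.2594  1.8514 -0.0001  1.0327 -0.7606]
0.64 [ 0.6007 -0.1277  0.069 ] [321.0808 268.9405]
tcp axis px [323.1583 273.112 ]
```

View pics/w8.png

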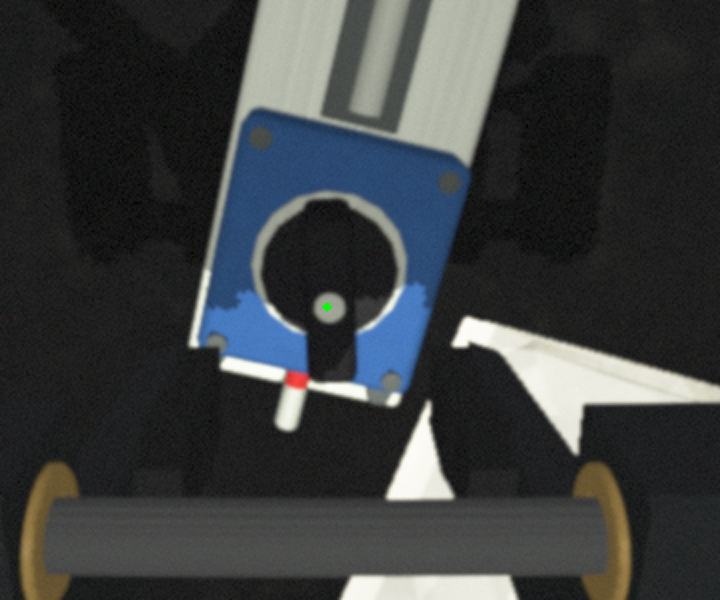

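The last view shows the cap at crop (330,308), the tool axis on it at (327,307), and the bar lined up with the tool's x axis. The red-banded pin at (297,380) is in its open position. I descend and grip the bar.

Request:
{"op": "jog_arm", "data": {
  "steps": [
    [[0,0,0,0.2,0],[0,0,0,0.4,0],[0,0,0,0.6,0],[0,0,0,0.8,0],[0,0,0,0.84,0]]
  ],
  "squeeze": 45
}}

```text
time: 12.83
position: [0.6014, -0.1286, 0.2104]
ee_rot: [0.513, 0.859, -0.001, -0.003]
ft_force: [-0.6, 0.7, 0.1]
finger_gap: 0.0443
gripper_force: 0.0
```

Request:
{"op": "jog_arm", "data": {
  "steps": [
    [[1,0,0,0,0],[1,0,0,0,0],[1,0,0,0,0],[1,0,0,0,0],[1,0,0,0,0]]
  ]
}}

```text
time: 13.25
position: [0.6036, -0.1292, 0.2152]
ee_rot: [0.511, 0.859, 0.0, 0.001]
ft_force: [-0.4, 0.1, 2.5]
finger_gap: 0.0139
gripper_force: 45.1
```

```bash
cat > s.py <<'E'
from h import *
np.set_printoptions(precision=3,suppress=True)
o=robot.get_obs();x,y=o["ee_rot"][:2];print(round(o["time"],2),"yaw",round(2*np.arctan2(y,x),4),"F",o["ft_force"],"M",o["moment"],o["finger_gap"],o["gripper_force"],"P",o["position"])
E
python3 s.py
```

```text
13.25 yaw 2.0685 F [-0.385  0.099  2.493] M [-0.139 -0.053  0.237] 0.013857822837487337 45.05747605115175 P [ 0.604 -0.129  0.215]
```

Request:
{"op": "jog_arm", "data": {
  "steps": [
    [[1,0,0,0,0.01],[1,0,0,0,0.02],[1,0,0,0,0.03],[1,0,0,0,0.04],[1,0,0,0,0.04]]
  ]
}}

```text
time: 13.67
position: [0.6035, -0.1293, 0.2152]
ee_rot: [0.564, 0.825, 0.0, 0.001]
ft_force: [-1.1, -0.6, 3.2]
finger_gap: 0.0135
gripper_force: 45.0
```

```bash
python3 s.py
```

```text
13.67 yaw 1.9422 F [-1.131 -0.632  3.208] M [-0.138  0.022  0.033] 0.013493069795056498 45.00206055119634 P [ 0.603 -0.129  0.215]
```

Request:
{"op": "jog_arm", "data": {
  "steps": [
    [[1,0,0,0,0.01],[1,0,0,0,0.02],[1,0,0,0,0.03],[1,0,0,0,0.04],[1,0,0,0,0.04]]
  ]
}}

```text
time: 14.08
position: [0.6035, -0.1293, 0.2152]
ee_rot: [0.615, 0.789, 0.0, 0.001]
ft_force: [-2.3, -1.3, 4.5]
finger_gap: 0.0138
gripper_force: 45.0
```

```bash
python3 s.py
```

```text
14.08 yaw 1.8175 F [-2.309 -1.325  4.523] M [-0.194  0.195  0.023] 0.013836663474837821 45.00253167003393 P [ 0.603 -0.129  0.215]
```

Request:
{"op": "jog_arm", "data": {
  "steps": [
    [[1,0,0,0,0.006],[1,0,0,0,0.012],[1,0,0,0,0.018],[1,0,0,0,0.02],[1,0,0,0,0.02]]
  ]
}}

```text
time: 14.5
position: [0.6034, -0.1293, 0.2152]
ee_rot: [0.639, 0.769, 0.0, 0.001]
ft_force: [-1.9, -0.7, 6.0]
finger_gap: 0.0134
gripper_force: 45.0
```

```bash
python3 s.py
```

```text
14.5 yaw 1.7556 F [-1.858 -0.721  6.046] M [-0.183  0.283  0.121] 0.013403315905314583 45.000915471464396 P [ 0.603 -0.129  0.215]
```

```bash
cat > s.py <<'E'
from h import *
np.set_printoptions(precision=3,suppress=True)
o=robot.get_obs();x,y=o["ee_rot"][:2];print(round(o["time"],2),"turned",round(2.0685-2*np.arctan2(y,x),3),"F",o["ft_force"],"M",o["moment"],o["finger_gap"])
d=np.array([-.262,.965]);c=np.array([.588,-.072])
for cam in("wrist","scene"):
    im=robot.get_image(cam).astype(int);m=((im[:,:,0]>110)&(im[:,:,1]<80)&(im[:,:,2]<80)).astype(np.uint8)
    n,_,s,ce=cv2.connectedComponentsWithStats(m)
    for i in range(1,n):
        if s[i,4]>4:
            X=ray(cam,ce[i],.02)[:2]-c
            if abs(X@d+.115)<.03 and abs(X@[.965,.262])<.04: print(cam,s[i,4],"cradle y %.4f x %.4f"%(X@d,X@[.965,.262]))
E
python3 s.py
```

```text
14.5 turned 0.313 F [-1.858 -0.721  6.046] M [-0.183  0.283  0.121] 0.013403315905314583
```

```bash
cat > s.py <<'E'
from h import *
import os
np.set_printoptions(precision=3,suppress=True)
o=robot.get_obs();x,y=o["ee_rot"][:2];print(round(o["time"],2),"turned",round(2.0685-2*np.arctan2(y,x),3),"F",o["ft_force"],"M",o["moment"],o["finger_gap"])
d=np.array([-.262,.965]);n=np.array([.965,.262]);c=np.array([.588,-.072])
for cam in("scene","top","wrist"):
    im=robot.get_image(cam).astype(int);r=im[:,:,0]-im[:,:,1:].max(2)
    p=px(cam,[*(c-.118*d),.02]).astype(int);s=""
    if 12<p[0]<628 and 12<p[1]<468:
        R=r[p[1]-12:p[1]+12,p[0]-12:p[0]+12];W=np.where(R>35,R,0);yy,xx=np.nonzero(W)
        s=f"red n={len(xx)} sum={W.sum()}"+(f" c=({p[0]-12+xx.mean():.1f},{p[1]-12+yy.mean():.1f})" if len(xx) else "")
    q=px(cam,[*(c+.036*d),.029]).astype(int);f=f"base_{cam}.npy";t=""
    if cam!="wrist":
        J=im[q[1]-9:q[1]+10,q[0]-14:q[0]+15].mean(2)
        if not os.path.exists(f): np.save(f,J)
        t="jawdiff %.1f"%abs(J-np.load(f)).mean()
    print(cam,p,s,q,t,[(round(e["p"],2),round(float((w(cam,e["xyz"])[:2]-c)@d),4)) for e in robot.spot_in(cam,"jaw")] if cam!="wrist" else "")
E
python3 s.py
```

```text
14.6 turned 0.313 F [-2.509 -1.644  7.035] M [-0.189  0.281  0.056] 0.013583546732120918
scene [337 193] red n=0 sum=0 [303 235] jawdiff 0.0 [(0.7, 0.0286)]
top [427 193] red n=0 sum=0 [337 216] jawdiff 0.0 [(0.8, 0.0372)]
wrist [331 382] red n=0 sum=0 [303  74]
```

Request:
{"op": "jog_arm", "data": {
  "steps": [
    [[1,0,0,0,0.004],[1,0,0,0,0.008],[1,0,0,0,0.012],[1,0,0,0,0.016],[1,0,0,0,0.02]]
  ]
}}

```text
time: 15.27
position: [0.6034, -0.1294, 0.2152]
ee_rot: [0.663, 0.749, 0.0, 0.001]
ft_force: [-2.3, -1.1, 7.1]
finger_gap: 0.0139
gripper_force: 45.0
```

```bash
python3 s.py
```

```text
15.27 turned 0.376 F [-2.253 -1.077  7.069] M [-0.212  0.312  0.191] 0.013920084704912825
scene [337 193] red n=0 sum=0 [303 235] jawdiff 1.5 [(0.7, 0.0316)]
top [427 193] red n=0 sum=0 [337 216] jawdiff 2.1 [(0.68, 0.0372), (0.45, 0.0449)]
wrist [337 381] red n=3 sum=140 c=(342.0,369.0) [289  76]
```

Request:
{"op": "jog_arm", "data": {
  "steps": [
    [[1,0,0,0,0.004],[1,0,0,0,0.008],[1,0,0,0,0.012],[1,0,0,0,0.016],[1,0,0,0,0.02]]
  ]
}}

```text
time: 15.93
position: [0.6033, -0.1294, 0.2152]
ee_rot: [0.686, 0.728, -0.0, 0.001]
ft_force: [-2.8, -1.3, 6.5]
finger_gap: 0.0137
gripper_force: 45.0
```

```bash
python3 s.py
```

```text
15.93 turned 0.439 F [-2.773 -1.329  6.517] M [-0.205  0.365  0.139] 0.013658978368563125
scene [337 193] red n=0 sum=0 [303 235] jawdiff 2.0 [(0.7, 0.0297)]
top [427 193] red n=0 sum=0 [337 216] jawdiff 4.5 [(0.84, 0.0362), (0.74, 0.0492)]
wrist [344 380] red n=10 sum=834 c=(342.0,368.5) [274  79]
```

Request:
{"op": "jog_arm", "data": {
  "steps": [
    [[1,0,0,0,0.004],[1,0,0,0,0.008],[1,0,0,0,0.012],[1,0,0,0,0.016],[1,0,0,0,0.02]]
  ]
}}

```text
time: 16.6
position: [0.6032, -0.1294, 0.2152]
ee_rot: [0.709, 0.706, -0.0, 0.0]
ft_force: [-2.2, -1.3, 6.8]
finger_gap: 0.0138
gripper_force: 45.0
```

```bash
python3 s.py
```

```text
16.6 turned 0.502 F [-2.186 -1.278  6.775] M [-0.25   0.402  0.03 ] 0.013766375350295538
scene [337 193] red n=0 sum=0 [303 235] jawdiff 3.3 [(0.69, 0.0299)]
top [427 193] red n=0 sum=0 [337 216] jawdiff 11.2 [(0.73, 0.0396)]
wrist [351 379] red n=5 sum=302 c=(342.6,367.2) [260  83]
```

```bash
cat > p.py <<'E'
from h import *
o=robot.get_obs();print("Mz",o["moment"],end=" ")
d=np.array([-.262,.965]);n=np.array([.965,.262]);c=np.array([.588,-.072])
ys=np.arange(.014,.062,.003)
def prof(cam,im):
    out=[]
    for y in ys:
        v=[]
        for x in np.linspace(-.012,.012,7):
            p=px(cam,[*(c+y*d+x*n),.029]);v.append(cv2.getRectSubPix(im.mean(2).astype(np.float32),(1,1),tuple(map(float,p)))[0,0])
        out.append(int(np.mean(v)))
    return out
print("y",(ys*1000).astype(int).tolist())
for cam in("top","scene"):
    print(cam,"base",prof(cam,cv2.imread(f"pics/{cam}1.png")));print(cam,"now ",prof(cam,robot.get_image(cam)))
o=robot.get_obs();print(o["moment"])
E
python3 p.py
```

```text
Mz [-0.23159949  0.40890956 -0.10584176] y [14, 17, 20, 23, 26, 29, 32, 35, 38, 41, 44, 47, 50, 53, 56, 59]
top base [169, 170, 172, 171, 171, 170, 193, 246, 245, 242, 79, 123, 241, 251, 250, 250]
top now  [109, 109, 110, 110, 110, 108, 138, 149, 149, 148, 123, 46, 144, 153, 186, 198]
scene base [176, 177, 176, 176, 175, 177, 191, 201, 199, 164, 79, 67, 77, 92, 136, 175]
scene now  [129, 129, 128, 130, 129, 129, 129, 138, 140, 151, 148, 144, 158, 165, 153, 153]
[-0.29090499  0.42059121 -0.06551504]
```

Request:
{"op": "jog_arm", "data": {
  "steps": [
    [[1,0,0,0,0.002],[1,0,0,0,0.004],[1,0,0,0,0.006],[1,0,0,0,0.008],[1,0,0,0,0.01]]
  ]
}}

```text
time: 17.37
position: [0.6032, -0.1294, 0.2152]
ee_rot: [0.72, 0.694, -0.0, 0.0]
ft_force: [-2.7, -1.3, 6.3]
finger_gap: 0.0136
gripper_force: 45.0
```

```bash
sed -i 's/^    print(cam,"base.*;print/    print/' p.py; python3 p.py; python3 s.py|head -1
```

```text
Mz [-0.22454592  0.49663899 -0.11870831] y [14, 17, 20, 23, 26, 29, 32, 35, 38, 41, 44, 47, 50, 53, 56, 59]
top now  [109, 109, 110, 109, 110, 107, 137, 150, 150, 149, 142, 55, 134, 153, 186, 199]
scene now  [129, 129, 128, 129, 129, 129, 130, 134, 140, 151, 157, 146, 159, 164, 153, 153]
[-0.3301591   0.48414774 -0.17009464]
17.47 turned 0.533 F [-2.573 -0.91   6.704] M [-0.33   0.484 -0.17 ] 0.013296316895621642
```

The moment has gone negative, so the roller is sliding in, and the jaw's dark edge is shifting. I keep to small steps.

Request:
{"op": "jog_arm", "data": {
  "steps": [
    [[1,0,0,0,0.003],[1,0,0,0,0.006],[1,0,0,0,0.009],[1,0,0,0,0.012],[1,0,0,0,0.012]]
  ]
}}

```text
time: 18.13
position: [0.6032, -0.1294, 0.2152]
ee_rot: [0.733, 0.681, -0.0, 0.0]
ft_force: [-2.8, -2.2, 7.1]
finger_gap: 0.0136
gripper_force: 45.0
```

```bash
python3 p.py; python3 s.py|head -1
```

```text
Mz [-0.30890256  0.39011066 -0.0412969 ] y [14, 17, 20, 23, 26, 29, 32, 35, 38, 41, 44, 47, 50, 53, 56, 59]
top now  [110, 110, 110, 109, 110, 109, 137, 159, 155, 146, 149, 150, 80, 105, 187, 196]
scene now  [129, 129, 128, 129, 129, 129, 130, 129, 129, 140, 149, 160, 151, 164, 167, 169]
[-0.25142329  0.45282808  0.00099337]
18.23 turned 0.571 F [-3.343 -2.215  6.111] M [-0.251  0.453  0.001] 0.01375638915429916
```

Request:
{"op": "jog_arm", "data": {
  "steps": [
    [[1,0,0,0,0.003],[1,0,0,0,0.006],[1,0,0,0,0.006],[1,0,0,0,0.006],[1,0,0,0,0.006]]
  ]
}}

```text
time: 18.9
position: [0.6032, -0.1294, 0.2152]
ee_rot: [0.739, 0.674, -0.0, 0.0]
ft_force: [-2.8, -0.8, 6.8]
finger_gap: 0.0133
gripper_force: 45.0
```

```bash
python3 p.py; python3 s.py|head -1
```

```text
Mz [-0.31611069  0.49561266 -0.00536721] y [14, 17, 20, 23, 26, 29, 32, 35, 38, 41, 44, 47, 50, 53, 56, 59]
top now  [110, 109, 109, 109, 111, 108, 137, 160, 156, 147, 149, 149, 77, 107, 186, 197]
scene now  [129, 129, 128, 130, 130, 129, 129, 128, 129, 140, 149, 160, 150, 163, 168, 169]
[-0.25598767  0.47369483  0.05152539]
19.0 turned 0.589 F [-3.622 -1.354  6.843] M [-0.256  0.474  0.052] 0.01368816035906255
```

The jaw is unchanged, about 7 mm in, and the torque is near zero, so it is clamped. I release and lift away.

Request:
{"op": "jog_arm", "data": {
  "steps": [
    [[0,0,0,0,0],[0,0,0,0,0],[0,0,0,0,0],[0,0,0,0,0],[0,0,0,-0.05,0]]
  ]
}}

```text
time: 19.67
position: [0.6025, -0.1288, 0.2169]
ee_rot: [0.739, 0.674, -0.001, -0.001]
ft_force: [0.0, 0.3, 0.1]
finger_gap: 0.0437
gripper_force: 0.0
```

Request:
{"op": "jog_arm", "data": {
  "steps": [
    [[0,0,0,-0.2,0],[0,0,0,-0.4,0],[0,0,0,-0.6,0],[0,0,0,-0.8,0],[0,0,0,-1,0]]
  ]
}}

```text
time: 20.08
position: [0.603, -0.129, 0.2988]
ee_rot: [0.739, 0.674, -0.0, -0.0]
ft_force: [0.2, -0.6, 0.4]
finger_gap: 0.0441
gripper_force: 0.0
```

```bash
python3 p.py; python3 s.py
python3 - <<'E'
from h import *
np.set_printoptions(precision=4,suppress=True)
for cam in("scene","top"):
    robot.get_image(cam)
    for q in("weight","bush","red_marker"):
        for d in robot.spot_in(cam,q)[:2]: print(cam,q,round(d["p"],2),w(cam,d["xyz"]))
E
```

```text
Mz [-0.03610974 -0.0386603   0.03038288] y [14, 17, 20, 23, 26, 29, 32, 35, 38, 41, 44, 47, 50, 53, 56, 59]
top now  [110, 109, 110, 110, 109, 108, 138, 159, 155, 146, 149, 150, 77, 105, 152, 147]
scene now  [130, 130, 129, 130, 129, 130, 130, 129, 130, 140, 139, 138, 132, 155, 163, 154]
[-0.05424505 -0.14637399 -0.02493794]
20.18 turned 0.59 F [ 1.054 -0.207  0.104] M [-0.054 -0.146 -0.025] 0.04407260192641731
scene [337 193] red n=0 sum=0 [303 235] jawdiff 12.4 [(0.68, 0.0319)]
top [427 193] red n=0 sum=0 [337 216] jawdiff 21.8 [(0.76, 0.0395)]
wrist [352 309] red n=0 sum=0 [270 102]  
scene weight 0.49 [ 0.5681 -0.0042  0.0335]
scene bush 0.55 [0.6729 0.1551 0.0209]
scene red_marker 0.65 [0.5671 0.1051 0.0108]
top weight 0.93 [ 0.5697 -0.01    0.0334]
top bush 0.78 [0.6828 0.1532 0.0235]
top red_marker 0.73 [0.5692 0.1261 0.0114]
```

```bash
python3 -c "
from rig import robot
print(robot.job_done())"
```

```text
the job is handed in; nothing more can be done
None
```

I handed the job in: the weight stands in the nest, clamped by the jaw (about 7 mm in), the knob is at the notch after about 0.59 rad clockwise, the arm is clear, and the marker and bush are where they were; `job_done()` returned no verdict.

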